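# Stroke the component boxes shut

### The arm

A 6-joint arm with a two-finger parallel gripper is mounted at the origin on the work surface. World frame = base frame: x ahead of the robot, y to its left, z up, the work surface at z = 0. Lengths are in m, angles in rad, forces in N, time in s.
With the tool pointing down it reaches from about 0.275 to 1 m from the base axis. Payload 8.4 kg.
Tool frame: the origin (TCP) lies at the very end of the fingers, on their centre line; the grasp point (between the pads) lies 19 mm behind it; z points along the fingers, y is the direction in which the jaws open and shut (so a half turn about z gives the same grasp; the last joint's range is limited). The gripper opens to 85 mm and grips with 20 to 120 N. Pads are 22 mm wide; open, the fingers measure 114 mm over their backs; the gripper's body (76 mm by 85 mm) begins 54 mm behind the grasp point. The pads swing forward as they close: fully open they stand 13 mm farther back than shut.
Start: joints at [-1.106, 0.353, 1.633, -0, 1.155, -0.002], TCP at [0.281, -0.558, 0.231] pointing down, gripper open.
Joint ranges: [-2.63, 2.63], [-0.92, 2.1], [0.06, 2.66], [-1.3, 4.44], [0, 2.69], [-3.02, 3.02]. Speed limits (rad/s): [2.22, 2.22, 2.79, 3.14, 3.14, 3.14].

### API

Orientations are given as a rotation vector (axis times angle).
In Python, from rig import arm gives the robot as it stands.
- The arm moves only by the tool jog_arm, never from a script. Its argument "increments" is text: rows parted by semicolons, each of 6 numbers parted by spaces: the shift along the tool's x, y, z normalised to -1 to 1, where 1 is 750 mm, then the turn, a rotation vector about the tool's x, y, z normalised to -1 to 1, where 1 is 90 degrees. A call has 1 to 10 rows; each row is the pose to reach, as a shift and turn from the pose commanded when the call began, along the tool's axes at that moment; what a row does not reach only later rows make up. A row lasts 1/12 s, in which the tool goes at most 41.7 mm and 7.16 degrees, less where a joint would pass 70% of its speed; a pose out of reach is approached as far as the arm can. A call with a number of a shift or a turn outside -1 to 1 is refused whole. A call with a gripper value outside its range is refused whole. "claw" is the finger opening in mm, from 0 to 85.4, set as the call begins (left out, the last holds). The fingers move at their own pace and stop on an object; the grip force is fixed at half the most. Time passes only in rows, so rows that repeat a pose let the fingers close. It gives the time, the measured TCP pose, the force and the opening at its end, in the units of the state.
- arm.observe(): the state, without advancing time (a new reading comes with each control period).
- arm.read_camera(name): name is "side" or "top"; returns a dict with "frame" (384x512x3 uint8, blue, green, red), "depth" (384x512 float32, m along the optical axis (not along the pixel's ray), 0 where there is no reading), "camera_matrix" (3x3 intrinsics, pixels), "eye" and "attitude" of the camera in the world. Camera axes: x right, y up, looking along -z (the intrinsics and any distortion apply to the point x, -y, -z); pixel columns grow to the right and rows downward; lengths in m; the calibration is good to about 2 mm. A picture is of the moment at which its call begins.
- arm.hand_in(): hands the job in, once; it reports no verdict.
The state is a dict: "time": time; "joints": joint angles; "qvel": joint speeds; "effort": joint torques, N m; "eef_pos": TCP position; "tool_rot": TCP orientation; "wrist_force": force on the tool from outside, world axes, zero at the start; "torque": the same for the moment, N m; "width": opening from 0.0 (shut) to 1.0 (fully open).
Only numpy, scipy, OpenCV 4.12 (cv2) and the standard library are available. Lean on these libraries where they do the work, as an engineer would, in place of code of your own. Each camera call takes 0.05 s, during which the arm holds its last target.

### The job

The five lids of the row of small component boxes stand open. Starting at the end of the row where a lid's hinge is outermost, run a fingertip lightly along the row, tip the lids over one after another and smooth each down, until all five lie shut and flat. Do not pick up, shove or press hard on the row, and leave everything else on the bench where it is.

Things in the scene. Friction and masses are not known exactly. Their poses are not given: they have to be found in the camera images.
- strip: the row: five black open-topped boxes with grey lids, clipped end to end into one strip 280 mm long, 50 wide, 26 high; about 0.8 kg, loose on the bench. Origin: centre of its underside; z up; x along the row from lid 1 to lid 5. Each lid is hinged across the row at the end of its box nearer lid 1; shut, its top face is 28.5 mm above the underside
- lid1 (a joint): hinge of lid 1, rad: 0 = shut flat on its box, 1.57 = upright, up to 1.95 = leaning back towards lid 1's end of the row. Hinge line 26 mm above the strip's underside at its x = -136 mm; shut, the lid reaches 49 mm from there towards +x. Stays wherever it is left (friction 0.008 N m), no spring, no click
- lid1_edge (a point): middle of the free edge of lid 1, on the face that is on top when shut; the lid is a flat grey plate 49 mm long from hinge to free edge, 49 mm wide, 2.5 mm thick
- lid2 (a joint): hinge of lid 2, rad: 0 = shut flat on its box, 1.57 = upright, up to 1.95 = leaning back towards lid 1's end of the row. Hinge line 26 mm above the strip's underside at its x = -80 mm; shut, the lid reaches 49 mm from there towards +x. Stays wherever it is left (friction 0.008 N m), no spring, no click
- lid2_edge (a point): middle of the free edge of lid 2, on the face that is on top when shut; the lid is a flat grey plate 49 mm long from hinge to free edge, 49 mm wide, 2.5 mm thick
- lid3 (a joint): hinge of lid 3, rad: 0 = shut flat on its box, 1.57 = upright, up to 1.95 = leaning back towards lid 1's end of the row. Hinge line 26 mm above the strip's underside at its x = -24 mm; shut, the lid reaches 49 mm from there towards +x. Stays wherever it is left (friction 0.008 N m), no spring, no click
- lid3_edge (a point): middle of the free edge of lid 3, on the face that is on top when shut; the lid is a flat grey plate 49 mm long from hinge to free edge, 49 mm wide, 2.5 mm thick
- lid4 (a joint): hinge of lid 4, rad: 0 = shut flat on its box, 1.57 = upright, up to 1.95 = leaning back towards lid 1's end of the row. Hinge line 26 mm above the strip's underside at its x = 32 mm; shut, the lid reaches 49 mm from there towards +x. Stays wherever it is left (friction 0.008 N m), no spring, no click
- lid4_edge (a point): middle of the free edge of lid 4, on the face that is on top when shut; the lid is a flat grey plate 49 mm long from hinge to free edge, 49 mm wide, 2.5 mm thick
- lid5 (a joint): hinge of lid 5, rad: 0 = shut flat on its box, 1.57 = upright, up to 1.95 = leaning back towards lid 1's end of the row. Hinge line 26 mm above the strip's underside at its x = 88 mm; shut, the lid reaches 49 mm from there towards +x. Stays wherever it is left (friction 0.008 N m), no spring, no click
- lid5_edge (a point): middle of the free edge of lid 5, on the face that is on top when shut; the lid is a flat grey plate 49 mm long from hinge to free edge, 49 mm wide, 2.5 mm thick
- heatsink: loose finned aluminium heat sink, 50 x 36 x 25 mm high, lying fins up beside the row; origin at the centre of its underside; not part of the job
- capacitor: loose round can capacitor standing on end, 30 mm across, 34 mm high, beside the row; origin at the centre of its underside; not part of the job
- tweezers: pair of steel tweezers lying beside the row, 140 x 12 x 9 mm; origin on the bench at about mid length; not part of the job
- board: loose red computer circuit board on short brass feet, 170 x 150 mm, parts up to 27 mm high; origin on the bench under its centre; not part of the job
- spool: reel of solder standing on its flange, 54 mm across, 40 mm high; origin at the centre of its underside; not part of the job
- bottle: small white bottle with a black cap, 42 mm across, 85 mm high; origin at the centre of its underside; not part of the job
- screwdriver: screwdriver lying on the bench, about 170 mm long; origin at about mid length; not part of the job

How it is judged:
By the outcome, as a careful person would: the job done as asked, in the order asked, and still so for the second after the job is handed in, with the robot touching nothing.
It also fails if it takes over 45 s, if anything falls off the work surface, if the arm or the gripper's body presses on something with over 40 N, if the wrist force passes 120 N, or if a joint passes its speed limit or range.

## Working session

There is one attempt and no reset: what is moved stays moved. The work goes in short steps, Python scripts to look and compute and a tool call to move; the robot and the scene stay as the last step left them, time stands still between calls to the robot, and variables do not carry over. Pictures are saved under pics/ and viewed, and the job is handed in when it is done.

Besides the shell and the picture viewer there is one more tool, called in YAML: its name, and indented under it one key for each argument. jog_arm: Moves the arm, as the interface text tells. Its arguments: {"type":"object","properties":{"increments":{"type":"string"},"claw":{"type":"number"}},"required":["increments"]}

```bash
ls; mkdir -p pics; python3 - <<'E'
from rig import arm
import cv2,numpy as np,pickle
print(arm.observe())
for n in("side","top"):
    c=arm.read_camera(n); cv2.imwrite(f"pics/{n}0.png",c["frame"]); pickle.dump(c,open(f"{n}0.pkl","wb"))
    print(n,c["camera_matrix"],c["eye"],c["attitude"],[k for k in c])
E
```

```text
pics
{'time': 0.0, 'joints': array([-1.10639762e+00,  3.53625369e-01,  1.63414703e+00, -2.41820774e-06,
        1.15520409e+00, -2.41819474e-03]), 'qvel': array([ 0.00058546,  0.00184228, -0.0003014 ,  0.00040253, -0.00079284,
        0.0012766 ]), 'effort': array([-3.73067640e-03, -6.05265856e+01, -3.42070198e+01, -1.21592534e-04,
        9.34201613e-03,  3.44834689e-05]), 'eef_pos': array([ 0.28105124, -0.55770121,  0.23057039]), 'tool_rot': array([-3.05509380e+00, -7.26324348e-01,  5.00823034e-04]), 'wrist_force': array([0.09206186, 0.10619674, 0.10909442]), 'torque': array([ 0.02989456,  0.0293955 , -0.02446468]), 'width': 0.9971681864269382}
side [[416.37890634   0.         259.84011539]
 [  0.         416.37890634 190.9138597 ]
 [  0.           0.           1.        ]] [-0.14911818  0.7460424   0.64718767] [ 0.50805003 -1.21364252 -2.09635039] ['frame', 'depth', 'camera_matrix', 'eye', 'attitude']
top [[365.13267769   0.         246.97586773]
 [  0.         365.13267769 194.43569846]
 [  0.           0.           1.        ]] [ 0.37635978 -0.00935183  0.96261648] [ 0.18363098 -0.18811368 -1.55892882] ['frame', 'depth', 'camera_matrix', 'eye', 'attitude']
```

View pics/side0.png

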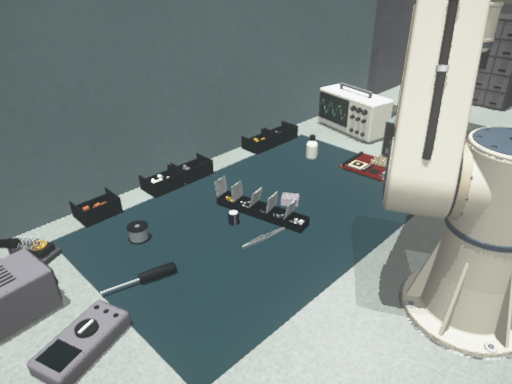

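View pics/top0.png

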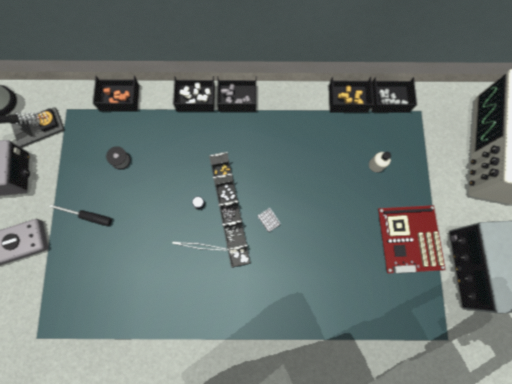

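The side view shows the row at about (218,195) to (307,222), with its lids upright. In the top view it runs from (219,155) to (240,263). The capacitor is at (198,203), the heatsink at (269,219) and the tweezers at (200,246). Next I'll zoom in and measure.

```bash
cat > h.py <<'E'
import numpy as np,cv2,pickle
from scipy.spatial.transform import Rotation as R
def RR(c): return R.from_rotvec(c["attitude"]).as_matrix()
def ray(c,u,v):
    K=c["camera_matrix"]; d=np.stack([(np.asarray(u)-K[0,2])/K[0,0],-(np.asarray(v)-K[1,2])/K[1,1],-np.ones(np.shape(u))],-1)
    return d@RR(c).T
def plane(c,u,v,z):
    d=ray(c,u,v); return c["eye"]+d*((z-c["eye"][2])/d[...,2])[...,None]
def cloud(c):
    v,u=np.mgrid[0:384,0:512]; return c["eye"]+ray(c,u,v)*c["depth"][...,None]
def proj(c,P):
    q=(np.asarray(P)-c["eye"])@RR(c); K=c["camera_matrix"]
    return np.stack([K[0,2]-K[0,0]*q[...,0]/q[...,2],K[1,2]+K[1,1]*q[...,1]/q[...,2]],-1)
E
python3 - <<'E'
from h import *
s=pickle.load(open("side0.pkl","rb"));t=pickle.load(open("top0.pkl","rb"))
cv2.imwrite("pics/sz.png",cv2.resize(s["frame"][165:255,200:330],None,fx=6,fy=6,interpolation=cv2.INTER_CUBIC))
cv2.imwrite("pics/tz.png",cv2.resize(t["frame"][145:275,165:290],None,fx=4.5,fy=4.5,interpolation=cv2.INTER_CUBIC))
for n,c in(("s",s),("t",t)):
    P=cloud(c); m=(P[...,2]>0.006)&(P[...,2]<.15)&(c["depth"]>0)
    print(n,P[300,150] if n=="s" else P[300,150], m.sum())
    k,l,st,ce=cv2.connectedComponentsWithStats(m.astype(np.uint8))
    for i in range(1,k):
        if st[i,4]>15 and st[i,4]<6000:
            q=P[l==i]; print(st[i],np.round(q.mean(0),3),np.round(q.min(0),3),np.round(q.max(0),3))
E
```

```text
s [0.48725327 0.44545749 0.00196071] 41212
[ 472   72   40   37 1142] [ 0.441 -1.408  0.078] [ 0.371 -1.505  0.006] [ 0.53  -1.383  0.15 ]
[ 318   89   78   67 2636] [ 0.68  -0.62   0.086] [ 0.473 -0.719  0.006] [ 0.905 -0.523  0.15 ]
[241 120  57  33 951] [ 0.883 -0.345  0.032] [ 0.845 -0.477  0.006] [ 0.946 -0.238  0.056]
[306 134  12  24 222] [ 0.687 -0.354  0.046] [ 0.672 -0.432  0.007] [ 0.719 -0.339  0.089]
[338 151  49  30 824] [ 0.501 -0.422  0.015] [ 0.406 -0.513  0.006] [ 0.575 -0.358  0.031]
[ 138  153   75   44 1506] [0.881 0.091 0.031] [ 0.846 -0.036  0.006] [0.941 0.2   0.054]
[ 214  175   95   57 2311] [0.561 0.038 0.03 ] [ 0.415 -0.094  0.006] [0.721 0.137 0.078]
[  69  187   53   39 1087] [0.881 0.365 0.03 ] [0.847 0.304 0.006] [0.941 0.418 0.054]
[126 220  23  22 392] [0.696 0.346 0.032] [0.675 0.314 0.006] [0.729 0.368 0.044]
[242 233  26  14  80] [0.473 0.144 0.009] [0.462 0.099 0.006] [0.48  0.184 0.013]
[   0  236   62  104 4683] [0.652 0.623 0.067] [0.593 0.508 0.006] [0.845 0.707 0.11 ]
[100 262  76  32 531] [0.54  0.412 0.02 ] [0.517 0.353 0.006] [0.573 0.514
[... 1421 characters left out ...]
9]
[ 378  205   67   68 3678] [ 0.489 -0.438  0.013] [ 0.403 -0.518  0.006] [ 0.58  -0.36   0.032]
[222 206  12  15 101] [0.556 0.039 0.011] [0.537 0.025 0.006] [0.575 0.055 0.017]
[258 208  22  24 243] [ 0.538 -0.067  0.019] [ 0.507 -0.095  0.006] [ 0.567 -0.041  0.029]
[   0  219   48   46 1579] [0.478 0.559 0.033] [0.42  0.506 0.006] [0.535 0.619 0.047]
[ 448  221   64   93 5026] [ 0.417 -0.555  0.11 ] [ 0.314 -0.614  0.01 ] [ 0.516 -0.525  0.145]
[225 229   9   7  22] [0.505 0.034 0.011] [0.496 0.024 0.007] [0.513 0.046 0.017]
[227 236   7   6  16] [0.487 0.032 0.012] [0.481 0.024 0.007] [0.494 0.04  0.015]
[172 242  26   4  38] [0.476 0.155 0.009] [0.471 0.118 0.006] [0.479 0.183 0.011]
```

View pics/sz.png

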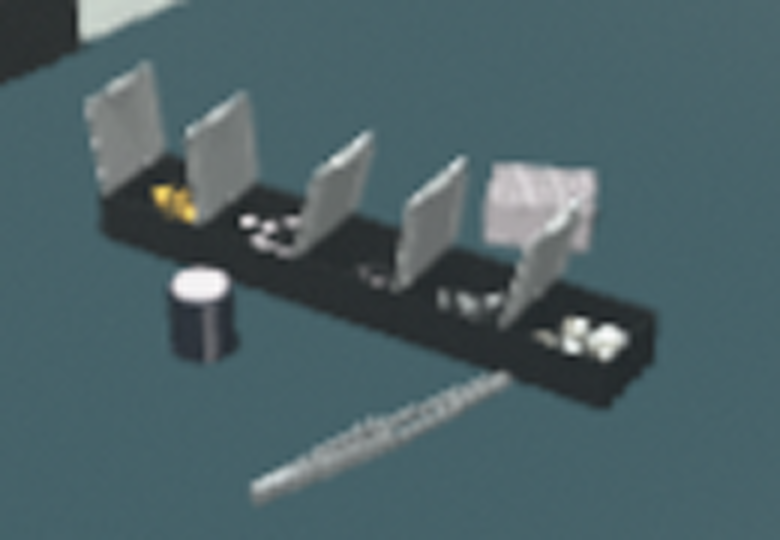

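View pics/tz.png

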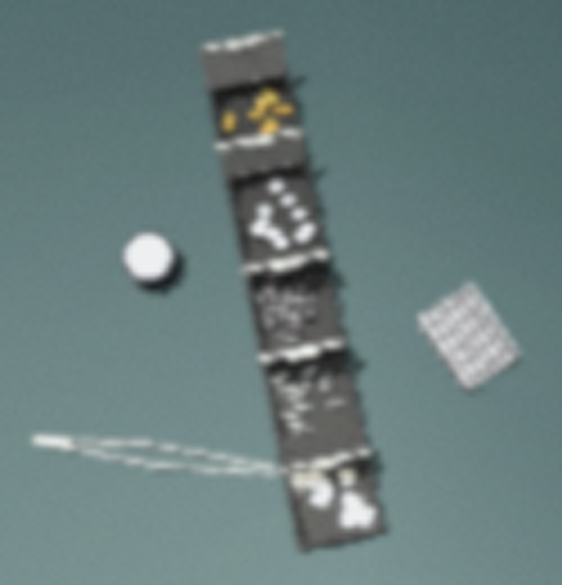

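```bash
python3 - <<'E'
from h import *
s=pickle.load(open("side0.pkl","rb"));t=pickle.load(open("top0.pkl","rb"))
for n,c in(("s",s),("t",t)):
    P=cloud(c); f=c["frame"].astype(int); g=f.mean(2); sat=f.max(2)-f.min(2)
    reg=(P[...,0]>.38)&(P[...,0]<.74)&(P[...,1]>-.04)&(P[...,1]<.10)&(c["depth"]>0)
    # outline at rim: anything within height 0.012..0.032
    m=reg&(P[...,2]>.012)&(P[...,2]<.032)
    q=P[m][:,:2].astype(np.float32); r=cv2.minAreaRect(q*1000); print(n,m.sum(),r,np.round(cv2.boxPoints(r)))
    # lids: bright low-sat grey higher than 0.035
    m=reg&(P[...,2]>.034)
    k,l,st,ce=cv2.connectedComponentsWithStats(m.astype(np.uint8))
    for i in range(1,k):
        if st[i,4]>8:
            q=P[l==i]; top=q[q[:,2]>q[:,2].max()-.006]
            print(' lid',st[i],np.round(q.mean(0),3),'top',np.round(top.mean(0),3),'zmax',q[:,2].max().round(3))
    # strip by colour (top): dark neutral pixels cast to z=.026
    dark=(g<60)&reg
    u=np.argwhere(dark)
    w=plane(c,u[:,1].astype(float),u[:,0].astype(float),0.026)[:,:2].astype(np.float32)
    r=cv2.minAreaRect(w*1000); print(' dark',dark.sum(),r)
b=t["frame"][155:270:12,200:255:4].mean(2).astype(int); print(b)
E
```

```text
s 1005 ((562.3809204101562, 15.701171875), (283.99072265625, 101.16634368896484), 12.265275955200195) [[413.  35.]
 [434. -64.]
 [712.  -4.]
 [690.  95.]]
 lid [214 175  13  20 161] [0.695 0.067 0.056] top [0.697 0.068 0.075] zmax 0.078
 lid [230 180  13  21 160] [0.638 0.055 0.056] top [0.639 0.056 0.075] zmax 0.078
 lid [249 187  13  19 110] [0.573 0.041 0.057] top [0.569 0.041 0.075] zmax 0.078
 lid [266 191  12  21 124] [0.522 0.03  0.057] top [0.519 0.032 0.075] zmax 0.078
 lid [284 197  13  20 102] [0.464 0.018 0.058] top [0.459 0.018 0.075] zmax 0.077
 dark 1064 ((542.8883056640625, 48.7994384765625), (289.3104248046875, 78.45342254638672), 12.107479095458984)
t 490 ((556.4261474609375, 34.84773254394531), (279.3031921386719, 50.98570251464844), 12.150934219360352) [[415.  30.]
 [425. -19.]
 [698.  39.]
 [688.  89.]]
 lid [209 152  19  12 153] [0.694 0.064 0.057] top [0.697 0.064 0.074] zmax 0.078
 lid [213 174  19  11 129] [0.638 0.052 0.057] top [0.639 0.052 0.075] zmax 0.078
 lid [218 200  19   7  39] [0.571 0.039 0.068] top [0.569 0.04  0.074] zmax 0.078
 lid [222 221  19   5  30] [0.519 0.028 0.072] top [0.519 0.027 0.075] zmax 0.079
 lid [227 242  20   8  78] [0.464 0.014 0.061] top [0.46  0.014 0.074] zmax 0.077
 dark 229 ((572.3807373046875, 35.10831069946289), (239.86851501464844, 46.19131088256836), 12.643146514892578)
[[103 104 105 175 182 126  97 100 104 104 103 103 104 104]
 [107 107 108  61  58  68 149  79 100 107 108 106 105 104]
 [112 112 113 112  90  89  87  89  79 110 112 112 111 110]
 [118 117 116 118  91  83 191  97 136  78 117 116 115 114]
 [236  53 122 120 120 123 148 204 121  58 117 121 119 119]
 [125 124 125 126 124 113 118 127  97  86  89 125 125 124]
 [127 126 128 126 127 129  66  66  76  55  52  86 126 126]
 [131 132 132 131 130 132 129 100 138  97  97  92 130 129]
 [133 133 136 136 135 140 145 114 201 186 130 101  92 132]
 [136 137 136 137 138 137 139 137  73 102  99  96  93 131]]
```

```bash
cat >> h.py <<'E'
C=np.array([.5564,.0348]);ang=np.radians(12.15);A=-np.array([np.cos(ang),np.sin(ang)])
L=np.array([-A[1],A[0]])
def W(s,z,l=0): return np.r_[C+A*s+L*l,z]
RT=np.stack([np.r_[-A,0],np.cross([0,0,-1],np.r_[-A,0]),[0,0,-1]],1)
def inc(o,p):
    R0=R.from_rotvec(o["tool_rot"]).as_matrix()
    d=R0.T@(p-o["eef_pos"])/.75; w=R.from_matrix(R0.T@RT).as_rotvec()/(np.pi/2)
    return np.round(np.r_[d,w],4)
def S(o):
    p=o["eef_pos"]; e=p[:2]-C
    return "t %.2f s %.1f l %.1f z %.1f mm F %s T %s w %.3f"%(o["time"],e@A*1e3,e@L*1e3,p[2]*1e3,np.round(o["wrist_force"],2),np.round(o["torque"],2),o["width"])
E
python3 - <<'E'
from h import *
from rig import arm
o=arm.observe(); print(S(o)); print(W(-.190,.15),inc(o,W(-.190,.2)),inc(o,W(-.190,.12)))
E
```

```text
t 0.10 s 393.9 l 521.3 z 230.6 mm F [ 0.06  0.32 -0.38] T [-0.   -0.01 -0.01] w 1.002
[0.74214399 0.07478963 0.15      ] [ 9.286e-01 -4.765e-01  4.140e-02 -8.000e-04  1.000e-04  1.622e-01] [ 9.286e-01 -4.763e-01  1.481e-01 -8.000e-04  1.000e-04  1.622e-01]
```

jog_arm:
  increments: "0.9286 -0.4765 0.0414 0 0 0.1622; 0.9286 -0.4765 0.0414 0 0 0.1622; 0.9286 -0.4765 0.0414 0 0 0.1622; 0.9286 -0.4765 0.0414 0 0 0.1622; 0.9286 -0.4765 0.0414 0 0 0.1622; 0.9286 -0.4765 0.0414 0 0 0.1622; 0.9286 -0.4765 0.0414 0 0 0.1622; 0.9286 -0.4765 0.0414 0 0 0.1622; 0.9286 -0.4765 0.0414 0 0 0.1622; 0.9286 -0.4765 0.0414 0 0 0.1622"
  claw: 0

```text
time: 0.93
eef_pos: [0.5261, -0.2213, 0.2146]
tool_rot: [-3.124, -0.332, 0.0]
wrist_force: [0.4, -0.6, 0.1]
width: -0.0
```

```bash
python3 - <<'E'
from h import *
from rig import arm
o=arm.observe(); print(S(o)); print(inc(o,W(-.190,.2)))
E
```

```text
t 0.93 s 83.5 l 244.0 z 214.6 mm F [ 0.37 -0.62  0.08] T [-0.02 -0.01  0.05] w -0.000
[ 3.647e-01 -3.254e-01  1.950e-02 -1.000e-04  1.000e-04 -0.000e+00]
```

jog_arm:
  increments: "0.36 -0.32 0.0195 0 0 0; 0.36 -0.32 0.0195 0 0 0; 0.36 -0.32 0.0195 0 0 0; 0.36 -0.32 0.0195 0 0 0; 0.36 -0.32 0.0195 0 0 0; 0.36 -0.32 0.0195 0 0 0; 0.36 -0.32 0.0195 0 0 0; 0.36 -0.32 0.0195 0 0 0; 0.36 -0.32 0.0195 0 0 0; 0.36 -0.32 0.0195 0 0 0"

```text
time: 1.77
eef_pos: [0.741, 0.0734, 0.1989]
tool_rot: [-3.122, -0.338, -0.001]
wrist_force: [-0.6, -1.0, -0.7]
width: -0.004
```

jog_arm:
  increments: "0 0 0 0 0 0; 0 0 0 0 0 0"

```text
time: 1.93
eef_pos: [0.7381, 0.0677, 0.1995]
tool_rot: [3.124, 0.333, -0.003]
wrist_force: [0.5, 0.3, 0.6]
width: -0.0
```

```bash
python3 - <<'E'
from h import *
from rig import arm
o=arm.observe(); print(S(o)); print(inc(o,W(-.190,.07)))
c=arm.read_camera("side"); cv2.imwrite("pics/s1.png",cv2.resize(c["frame"][100:260,150:330],None,fx=4,fy=3.6,interpolation=cv2.INTER_CUBIC))
E
```

```text
t 1.93 s -184.5 l 6.1 z 199.5 mm F [0.49 0.29 0.58] T [-0.04 -0.03 -0.02] w -0.000
[ 7.600e-03 -8.200e-03  1.727e-01  1.000e-04  1.100e-03  2.000e-04]
```

View pics/s1.png

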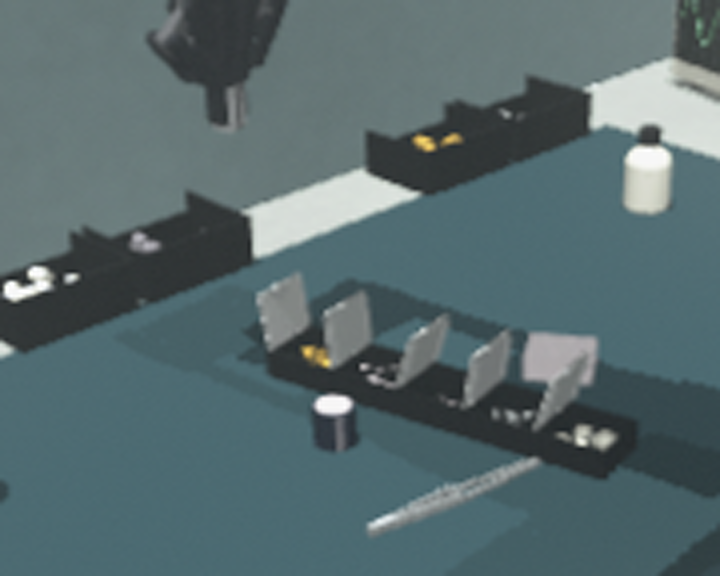

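jog_arm:
  increments: "0.0076 -0.0082 0.05 0 0.0011 0; 0.0076 -0.0082 0.1 0 0.0011 0; 0.0076 -0.0082 0.14 0 0.0011 0; 0.0076 -0.0082 0.165 0 0.0011 0; 0.0076 -0.0082 0.178 0 0.0011 0; 0.0076 -0.0082 0.1833 0 0.0011 0; 0.0076 -0.0082 0.1833 0 0.0011 0; 0.0076 -0.0082 0.1833 0 0.0011 0; 0.0076 -0.0082 0.1833 0 0.0011 0; 0.0076 -0.0082 0.1833 0 0.0011 0"

```text
time: 2.82
eef_pos: [0.7441, 0.0754, 0.0646]
tool_rot: [-3.124, -0.332, -0.007]
wrist_force: [-0.1, -0.2, 0.7]
width: -0.002
```

```bash
python3 - <<'E'
from h import *
from rig import arm
o=arm.observe(); print(S(o)); print(inc(o,W(-.190,.062)))
E
```

```text
t 2.82 s -192.1 l -0.2 z 64.6 mm F [-0.05 -0.21  0.69] T [-0.02 -0.05  0.  ] w -0.002
[-0.0028  0.0002  0.0034  0.0002 -0.0027 -0.0001]
```

jog_arm:
  increments: "-0.007 0 0 0 0 0; -0.014 0 0 0 0 0; -0.021 0 0 0 0 0; -0.028 0 0 0 0 0; -0.034 0 0 0 0 0; -0.039 0 0 0 0 0; -0.044 0 0 0 0 0; -0.048 0 0 0 0 0; -0.052 0 0 0 0 0; -0.052 0 0 0 0 0"

```text
time: 3.65
eef_pos: [0.7045, 0.0671, 0.0626]
tool_rot: [-3.124, -0.332, -0.002]
wrist_force: [0.5, -0.1, -0.5]
width: -0.0
```

```bash
python3 - <<'E'
from h import *
from rig import arm
o=arm.observe(); print(S(o)); print(inc(o,W(-.150,.0645)))
c=arm.read_camera("side"); cv2.imwrite("pics/s2.png",cv2.resize(c["frame"][120:250,190:320],None,fx=4.5,fy=4.5,interpolation=cv2.INTER_CUBIC))
o=arm.observe(); print(S(o))
E
```

```text
t 3.65 s -151.6 l -0.4 z 62.6 mm F [ 0.5  -0.13 -0.47] T [0.01 0.06 0.  ] w -0.000
[-0.0021  0.0005 -0.0025 -0.     -0.0008 -0.0001]
t 3.70 s -151.9 l -0.4 z 62.7 mm F [0.31 0.47 0.18] T [-0.02  0.03  0.05] w -0.002
```

View pics/s2.png

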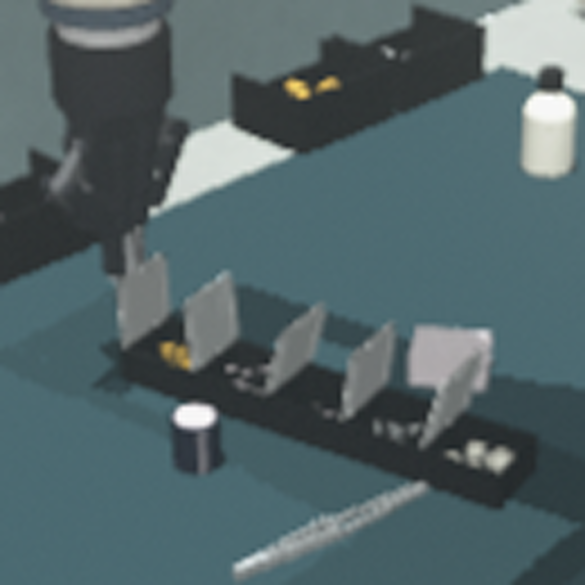

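```bash
cat >> h.py <<'E'
def rows(s0,z0,pts):
    return "; ".join("%.4f 0 %.4f 0 0 0"%(-(s-s0)/750,-(z-z0)/750) for s,z in pts)
def arc(H,ths,rho=36,zt=28.5,f=11): return [(H-f+rho*np.cos(np.radians(t)),zt+rho*np.sin(np.radians(t))) for t in ths]
E
python3 - <<'E'
from h import *
print(rows(-151.7,62.7,arc(-136,[94,86,78,71,64,57,50,43,36,30])))
E
```

```text
-0.0029 0 -0.0023 0 0 0; -0.0096 0 -0.0023 0 0 0; -0.0162 0 -0.0014 0 0 0; -0.0219 0 0.0002 0 0 0; -0.0273 0 0.0025 0 0 0; -0.0324 0 0.0053 0 0 0; -0.0371 0 0.0088 0 0 0; -0.0414 0 0.0129 0 0 0; -0.0451 0 0.0174 0 0 0; -0.0478 0 0.0216 0 0 0
```

jog_arm:
  increments: "-0.003 0 -0.002 0 0 0; -0.0096 0 -0.002 0 0 0; -0.016 0 -0.0014 0 0 0; -0.022 0 0 0 0 0; -0.027 0 0.0025 0 0 0; -0.0324 0 0.005 0 0 0; -0.037 0 0.009 0 0 0; -0.0414 0 0.013 0 0 0; -0.045 0 0.0174 0 0 0; -0.0478 0 0.0216 0 0 0"

```text
time: 4.53
eef_pos: [0.6695, 0.0595, 0.0459]
tool_rot: [-3.124, -0.332, -0.002]
wrist_force: [-0.3, 0.8, 0.5]
width: 0.002
```

```bash
python3 - <<'E'
from h import *
from rig import arm
c=arm.read_camera("side"); cv2.imwrite("pics/s3.png",cv2.resize(c["frame"][120:250,190:320],None,fx=4.5,fy=4.5,interpolation=cv2.INTER_CUBIC))
o=arm.observe(); print(S(o))
E
```

```text
t 4.58 s -115.1 l -0.4 z 45.3 mm F [-0.61  0.84  0.26] T [-0.    0.03 -0.04] w 0.000
```

View pics/s3.png

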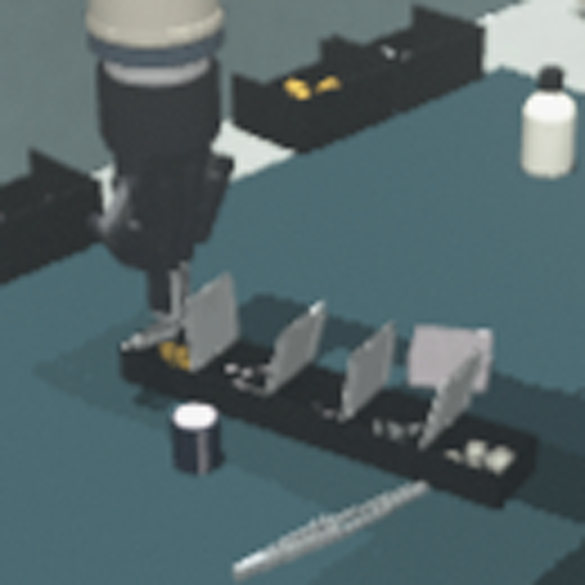

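jog_arm:
  increments: "-0.002 0 0.003 0 0 0; -0.0035 0 0.0065 0 0 0; -0.0045 0 0.01 0 0 0; -0.0053 0 0.0135 0 0 0; -0.006 0 0.017 0 0 0; -0.0065 0 0.0195 0 0 0; -0.0065 0 0.0215 0 0 0; -0.0065 0 0.0225 0 0 0; -0.0065 0 0.0225 0 0 0; -0.0065 0 0.0225 0 0 0"

```text
time: 5.42
eef_pos: [0.6653, 0.0586, 0.0296]
tool_rot: [-3.124, -0.332, -0.003]
wrist_force: [0.4, -0.5, 0.5]
width: 0.003
```

```bash
python3 - <<'E'
from h import *
from rig import arm
o=arm.observe(); print(S(o))
E
```

```text
t 5.42 s -111.5 l -0.4 z 29.6 mm F [ 0.44 -0.49  0.52] T [0.01 0.01 0.01] w 0.003
```

jog_arm:
  increments: "0 0 0.0004 0 0 0; 0 0 0.0008 0 0 0; 0 0 0.0012 0 0 0; 0 0 0.0016 0 0 0; 0 0 0.0016 0 0 0"

```text
time: 5.83
eef_pos: [0.6654, 0.0586, 0.0286]
tool_rot: [-3.124, -0.332, -0.003]
wrist_force: [-0.4, -0.6, 2.7]
width: 0.003
```

```bash
python3 - <<'E'
from h import *
from rig import arm
c=arm.read_camera("side"); cv2.imwrite("pics/s4.png",cv2.resize(c["frame"][120:250,190:320],None,fx=4.5,fy=4.5,interpolation=cv2.INTER_CUBIC))
for i in range(3):
  o=arm.observe(); print(S(o))
E
```

```text
t 5.88 s -111.5 l -0.4 z 28.6 mm F [-1.02 -0.09  2.34] T [-0.01  0.14  0.01] w -0.001
t 5.88 s -111.5 l -0.4 z 28.6 mm F [-1.02 -0.09  2.34] T [-0.01  0.14  0.01] w -0.001
t 5.88 s -111.5 l -0.4 z 28.6 mm F [-1.02 -0.09  2.34] T [-0.01  0.14  0.01] w -0.001
```

View pics/s4.png

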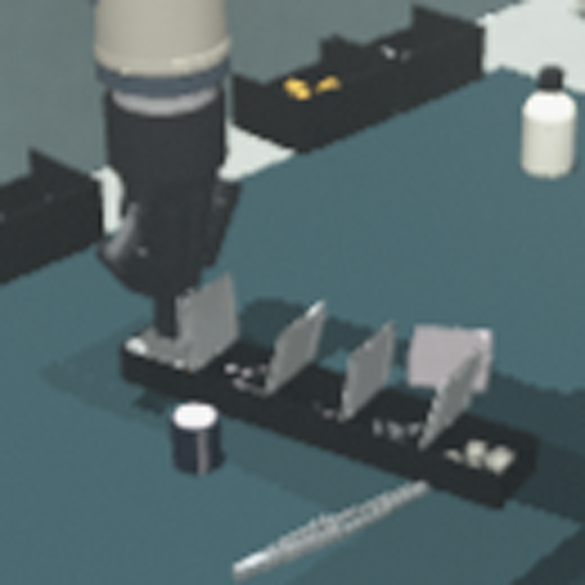

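```bash
cat >> h.py <<'E'
def lidplan(H,s0,z0):
    A=[(s0,36),(s0+1,50),(s0+4,60),(s0+9,64)]+arc(H,[94,86,78,71,64,57]); B=arc(H,[50,43,36,30,23,17,11,6])+[(H+25,29.6),(H+25,29.1)]
    print("A",rows(s0,z0,A)); print("B",rows(*A[-1],B)); print("C",rows(H+25,29.1,[(H+25,28.8),(H+25,28.4),(H+25,28.4)]))
E
python3 - <<'E'
from h import *
lidplan(-80,-111.5,28.4)
E
```

```text
A -0.0000 0 -0.0101 0 0 0; -0.0013 0 -0.0288 0 0 0; -0.0053 0 -0.0421 0 0 0; -0.0120 0 -0.0475 0 0 0; -0.0240 0 -0.0480 0 0 0; -0.0307 0 -0.0480 0 0 0; -0.0373 0 -0.0471 0 0 0; -0.0430 0 -0.0455 0 0 0; -0.0484 0 -0.0433 0 0 0; -0.0535 0 -0.0404 0 0 0
B -0.0047 0 0.0035 0 0 0; -0.0090 0 0.0075 0 0 0; -0.0127 0 0.0120 0 0 0; -0.0154 0 0.0163 0 0 0; -0.0180 0 0.0215 0 0 0; -0.0198 0 0.0262 0 0 0; -0.0210 0 0.0311 0 0 0; -0.0216 0 0.0352 0 0 0; -0.0219 0 0.0388 0 0 0; -0.0219 0 0.0395 0 0 0
C 0.0000 0 0.0004 0 0 0; 0.0000 0 0.0009 0 0 0; 0.0000 0 0.0009 0 0 0
```

jog_arm:
  increments: "0 0 -0.010 0 0 0; -0.001 0 -0.029 0 0 0; -0.005 0 -0.042 0 0 0; -0.012 0 -0.0475 0 0 0; -0.022 0 -0.048 0 0 0; -0.030 0 -0.048 0 0 0; -0.037 0 -0.047 0 0 0; -0.043 0 -0.0455 0 0 0; -0.0484 0 -0.0433 0 0 0; -0.0535 0 -0.0404 0 0 0"

```text
time: 6.72
eef_pos: [0.6254, 0.05, 0.0581]
tool_rot: [-3.124, -0.332, -0.002]
wrist_force: [0.7, -0.6, 0.2]
width: 0.002
```

```bash
python3 - <<'E'
from h import *
from rig import arm
o=arm.observe(); print(S(o))
c=arm.read_camera("top"); cv2.imwrite("pics/t2.png",cv2.resize(c["frame"][130:275,165:310],None,fx=4,fy=4,interpolation=cv2.INTER_CUBIC))
c=arm.read_camera("side"); cv2.imwrite("pics/s5.png",cv2.resize(c["frame"][120:250,190:320],None,fx=4.5,fy=4.5,interpolation=cv2.INTER_CUBIC))
o=arm.observe(); print(S(o))
E
```

```text
t 6.72 s -70.6 l -0.4 z 58.1 mm F [ 0.66 -0.63  0.15] T [ 0.01 -0.01  0.01] w 0.002
t 6.82 s -70.1 l -0.5 z 57.8 mm F [ 0.28 -0.36  0.72] T [ 0.01 -0.04  0.01] w 0.002
```

View pics/s5.png

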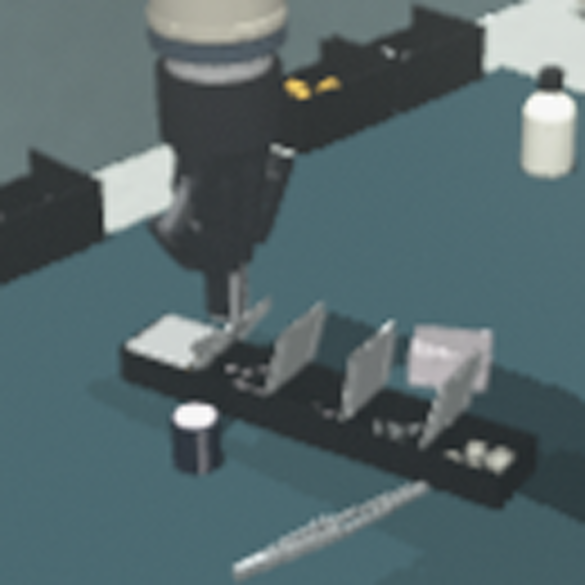

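Lid 1 lies shut, with its light top face at (175,340), and lid 2 is part-way over at (240,320). I'll carry on.

jog_arm:
  increments: "-0.0047 0 0.0035 0 0 0; -0.009 0 0.0075 0 0 0; -0.0127 0 0.012 0 0 0; -0.0154 0 0.0163 0 0 0; -0.018 0 0.0215 0 0 0; -0.0198 0 0.0262 0 0 0; -0.021 0 0.031 0 0 0; -0.0216 0 0.0352 0 0 0; -0.0219 0 0.0385 0 0 0; -0.0219 0 0.0395 0 0 0"

```text
time: 7.65
eef_pos: [0.6098, 0.0467, 0.0285]
tool_rot: [-3.124, -0.332, -0.002]
wrist_force: [-2.8, 0.2, 6.1]
width: 0.003
```

jog_arm:
  increments: "0 0 0.0004 0 0 0; 0 0 0.0008 0 0 0; 0 0 0.0008 0 0 0; 0 0 0.0008 0 0 0"

```text
time: 7.98
eef_pos: [0.6098, 0.0467, 0.0285]
tool_rot: [-3.124, -0.332, -0.002]
wrist_force: [-3.4, 0.6, 3.8]
width: -0.002
```

```bash
python3 - <<'E'
from h import *
from rig import arm
o=arm.observe(); print(S(o))
lidplan(-24,-55,28.4)
E
```

```text
t 7.98 s -54.7 l -0.4 z 28.5 mm F [-3.35  0.58  3.82] T [-0.1   0.55  0.03] w -0.002
A 0.0000 0 -0.0101 0 0 0; -0.0013 0 -0.0288 0 0 0; -0.0053 0 -0.0421 0 0 0; -0.0120 0 -0.0475 0 0 0; -0.0233 0 -0.0480 0 0 0; -0.0300 0 -0.0480 0 0 0; -0.0366 0 -0.0471 0 0 0; -0.0423 0 -0.0455 0 0 0; -0.0477 0 -0.0433 0 0 0; -0.0528 0 -0.0404 0 0 0
B -0.0047 0 0.0035 0 0 0; -0.0090 0 0.0075 0 0 0; -0.0127 0 0.0120 0 0 0; -0.0154 0 0.0163 0 0 0; -0.0180 0 0.0215 0 0 0; -0.0198 0 0.0262 0 0 0; -0.0210 0 0.0311 0 0 0; -0.0216 0 0.0352 0 0 0; -0.0219 0 0.0388 0 0 0; -0.0219 0 0.0395 0 0 0
C 0.0000 0 0.0004 0 0 0; 0.0000 0 0.0009 0 0 0; 0.0000 0 0.0009 0 0 0
```

jog_arm:
  increments: "0 0 -0.010 0 0 0; -0.001 0 -0.029 0 0 0; -0.005 0 -0.042 0 0 0; -0.012 0 -0.0475 0 0 0; -0.022 0 -0.048 0 0 0; -0.030 0 -0.048 0 0 0; -0.0366 0 -0.047 0 0 0; -0.0423 0 -0.0455 0 0 0; -0.0477 0 -0.0433 0 0 0; -0.0528 0 -0.0404 0 0 0"

```text
time: 8.82
eef_pos: [0.5706, 0.0383, 0.0581]
tool_rot: [-3.124, -0.332, -0.002]
wrist_force: [-0.0, -1.0, -0.2]
width: -0.001
```

```bash
python3 - <<'E'
from h import *
from rig import arm
o=arm.observe(); print(S(o))
c=arm.read_camera("top"); pickle.dump(c,open("t3.pkl","wb"))
c=arm.read_camera("side"); pickle.dump(c,open("s6.pkl","wb")); cv2.imwrite("pics/s6.png",cv2.resize(c["frame"][120:250,190:320],None,fx=4.5,fy=4.5,interpolation=cv2.INTER_CUBIC))
o=arm.observe(); print(S(o))
E
```

```text
t 8.82 s -14.6 l -0.4 z 58.1 mm F [-0.02 -0.99 -0.23] T [-0.01  0.04  0.01] w -0.001
t 8.92 s -14.1 l -0.4 z 57.8 mm F [-1.27 -0.19  0.28] T [-0.01 -0.07 -0.01] w -0.002
```

View pics/s6.png

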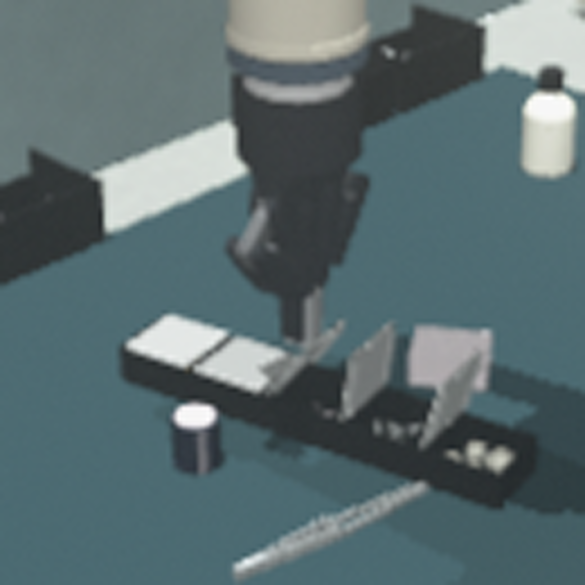

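Lids 1 and 2 are shut, at (175,340) and (240,362). The strip's corner is still at (122,345), so it hasn't moved. I'll finish lid 3, ending a bit higher this time.

jog_arm:
  increments: "-0.0045 0 0.0035 0 0 0; -0.0085 0 0.0075 0 0 0; -0.012 0 0.012 0 0 0; -0.0145 0 0.0163 0 0 0; -0.017 0 0.0215 0 0 0; -0.0185 0 0.0262 0 0 0; -0.0195 0 0.031 0 0 0; -0.02 0 0.0352 0 0 0; -0.02 0 0.0378 0 0 0; -0.02 0 0.0378 0 0 0"

```text
time: 9.75
eef_pos: [0.5564, 0.0352, 0.0297]
tool_rot: [-3.124, -0.332, -0.002]
wrist_force: [-0.1, 0.1, 0.5]
width: 0.003
```

```bash
python3 - <<'E'
from h import *
from rig import arm
o=arm.observe(); print(S(o))
E
```

```text
t 9.75 s -0.1 l -0.4 z 29.7 mm F [-0.13  0.14  0.5 ] T [-0.04  0.02  0.02] w 0.003
```

jog_arm:
  increments: "0 0 0.0004 0 0 0; 0 0 0.0008 0 0 0; 0 0 0.0012 0 0 0; 0 0 0.0016 0 0 0; 0 0 0.0016 0 0 0; 0 0 0.0016 0 0 0"

```text
time: 10.25
eef_pos: [0.5567, 0.0352, 0.0291]
tool_rot: [-3.124, -0.332, -0.003]
wrist_force: [-0.1, -0.3, -0.0]
width: 0.0
```

```bash
python3 - <<'E'
from h import *
from rig import arm
o=arm.observe(); print(S(o)); s0=o["eef_pos"]
lidplan(32,0.2,28.4)
E
```

```text
t 10.25 s -0.4 l -0.4 z 29.1 mm F [-0.05 -0.26 -0.01] T [-0.01 -0.04  0.02] w 0.000
A -0.0000 0 -0.0101 0 0 0; -0.0013 0 -0.0288 0 0 0; -0.0053 0 -0.0421 0 0 0; -0.0120 0 -0.0475 0 0 0; -0.0244 0 -0.0480 0 0 0; -0.0311 0 -0.0480 0 0 0; -0.0377 0 -0.0471 0 0 0; -0.0434 0 -0.0455 0 0 0; -0.0488 0 -0.0433 0 0 0; -0.0539 0 -0.0404 0 0 0
B -0.0047 0 0.0035 0 0 0; -0.0090 0 0.0075 0 0 0; -0.0127 0 0.0120 0 0 0; -0.0154 0 0.0163 0 0 0; -0.0180 0 0.0215 0 0 0; -0.0198 0 0.0262 0 0 0; -0.0210 0 0.0311 0 0 0; -0.0216 0 0.0352 0 0 0; -0.0219 0 0.0388 0 0 0; -0.0219 0 0.0395 0 0 0
C 0.0000 0 0.0004 0 0 0; 0.0000 0 0.0009 0 0 0; 0.0000 0 0.0009 0 0 0
```

jog_arm:
  increments: "0 0 0.0004 0 0 0; 0 0 0.0008 0 0 0; 0 0 0.001 0 0 0; 0 0 0.001 0 0 0; 0 0 0.001 0 0 0"

```text
time: 10.67
eef_pos: [0.5566, 0.0352, 0.0285]
tool_rot: [-3.124, -0.332, -0.003]
wrist_force: [-2.6, -0.1, 4.8]
width: 0.003
```

```bash
python3 - <<'E'
from h import *
from rig import arm
o=arm.observe(); print(S(o))
E
```

```text
t 10.67 s -0.3 l -0.4 z 28.5 mm F [-2.56 -0.11  4.78] T [-0.03  0.2  -0.02] w 0.003
```

jog_arm:
  increments: "0 0 -0.010 0 0 0; -0.001 0 -0.029 0 0 0; -0.005 0 -0.042 0 0 0; -0.012 0 -0.0475 0 0 0; -0.022 0 -0.048 0 0 0; -0.030 0 -0.048 0 0 0; -0.0375 0 -0.047 0 0 0; -0.0435 0 -0.0455 0 0 0; -0.049 0 -0.0433 0 0 0; -0.0545 0 -0.0404 0 0 0"

```text
time: 11.5
eef_pos: [0.516, 0.0265, 0.0581]
tool_rot: [-3.124, -0.332, -0.002]
wrist_force: [0.3, -0.4, -0.7]
width: 0.001
```

```bash
python3 - <<'E'
from h import *
from rig import arm
o=arm.observe(); print(S(o))
c=arm.read_camera("top"); pickle.dump(c,open("t4.pkl","wb"))
c=arm.read_camera("side"); cv2.imwrite("pics/s7.png",cv2.resize(c["frame"][120:250,190:320],None,fx=4.5,fy=4.5,interpolation=cv2.INTER_CUBIC))
o=arm.observe(); print(S(o))
E
```

```text
t 11.50 s 41.2 l -0.4 z 58.1 mm F [ 0.34 -0.4  -0.67] T [ 0.01 -0.02  0.02] w 0.001
t 11.60 s 41.8 l -0.5 z 57.8 mm F [-0.57  1.39 -0.2 ] T [ 0.04 -0.   -0.03] w -0.001
```

View pics/s7.png

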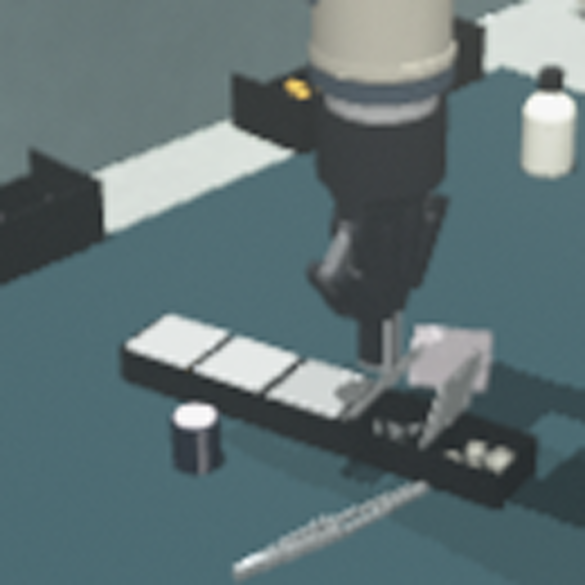

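Lids 1 to 3 are shut and lid 4 is tipping at (375,385).

jog_arm:
  increments: "-0.0045 0 0.0035 0 0 0; -0.0085 0 0.0075 0 0 0; -0.012 0 0.012 0 0 0; -0.0145 0 0.0163 0 0 0; -0.017 0 0.0215 0 0 0; -0.0185 0 0.0262 0 0 0; -0.0195 0 0.031 0 0 0; -0.02 0 0.0352 0 0 0; -0.02 0 0.0383 0 0 0; -0.02 0 0.0383 0 0 0"

```text
time: 12.43
eef_pos: [0.5018, 0.0235, 0.0292]
tool_rot: [-3.124, -0.332, -0.002]
wrist_force: [0.4, 0.0, -0.1]
width: -0.005
```

jog_arm:
  increments: "0 0 0.0004 0 0 0; 0 0 0.0008 0 0 0; 0 0 0.0012 0 0 0; 0 0 0.0015 0 0 0; 0 0 0.0015 0 0 0"

```text
time: 12.85
eef_pos: [0.5021, 0.0235, 0.0287]
tool_rot: [-3.124, -0.332, -0.003]
wrist_force: [-0.3, 0.5, 0.3]
width: 0.003
```

```bash
python3 - <<'E'
from h import *
from rig import arm
o=arm.observe(); print(S(o))
E
```

```text
t 12.85 s 55.5 l -0.4 z 28.7 mm F [-0.34  0.46  0.26] T [ 0.03 -0.03 -0.03] w 0.003
```

jog_arm:
  increments: "0 0 0.0003 0 0 0; 0 0 0.0005 0 0 0; 0 0 0.0005 0 0 0; 0 0 0.0005 0 0 0"

```text
time: 13.18
eef_pos: [0.5021, 0.0235, 0.0285]
tool_rot: [-3.124, -0.332, -0.003]
wrist_force: [-2.6, -0.0, 5.6]
width: -0.003
```

```bash
python3 - <<'E'
from h import *
from rig import arm
o=arm.observe(); print(S(o))
E
```

```text
t 13.18 s 55.5 l -0.3 z 28.5 mm F [-2.6  -0.01  5.58] T [-0.01  0.19  0.01] w -0.003
```

jog_arm:
  increments: "0 0 -0.010 0 0 0; -0.001 0 -0.029 0 0 0; -0.005 0 -0.042 0 0 0; -0.012 0 -0.0475 0 0 0; -0.022 0 -0.048 0 0 0; -0.030 0 -0.048 0 0 0; -0.0375 0 -0.047 0 0 0; -0.0435 0 -0.0455 0 0 0; -0.049 0 -0.0433 0 0 0; -0.0548 0 -0.0404 0 0 0"

```text
time: 14.02
eef_pos: [0.4612, 0.0147, 0.0581]
tool_rot: [-3.124, -0.332, -0.002]
wrist_force: [0.3, 0.8, -0.1]
width: -0.004
```

```bash
python3 - <<'E'
from h import *
from rig import arm
o=arm.observe(); print(S(o))
c=arm.read_camera("side"); cv2.imwrite("pics/s8.png",cv2.resize(c["frame"][120:250,190:320],None,fx=4.5,fy=4.5,interpolation=cv2.INTER_CUBIC))
o=arm.observe(); print(S(o))
E
```

```text
t 14.02 s 97.3 l -0.4 z 58.1 mm F [ 0.3   0.76 -0.13] T [ 0.06 -0.01  0.01] w -0.004
t 14.07 s 98.5 l -0.5 z 57.6 mm F [-0.32 -0.69 -0.75] T [-0.   -0.   -0.03] w -0.004
```

View pics/s8.png

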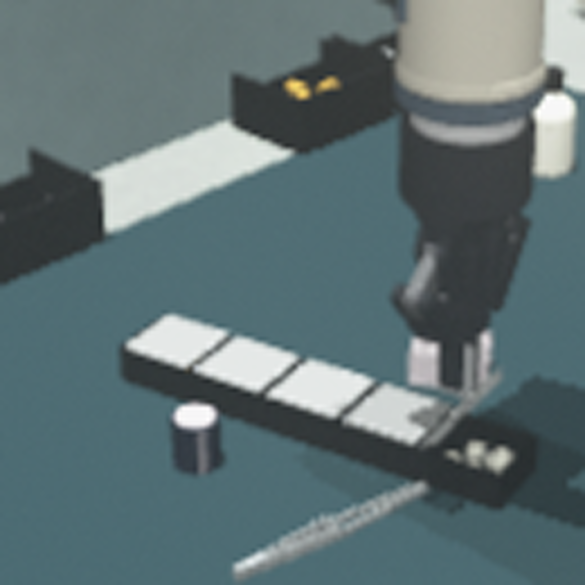

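Lids 1 to 4 are shut and lid 5 is tipping at (460,405). The tweezers haven't moved.

jog_arm:
  increments: "-0.0045 0 0.0035 0 0 0; -0.0085 0 0.0075 0 0 0; -0.012 0 0.012 0 0 0; -0.0145 0 0.0163 0 0 0; -0.017 0 0.0215 0 0 0; -0.0185 0 0.0262 0 0 0; -0.0195 0 0.031 0 0 0; -0.02 0 0.0352 0 0 0; -0.02 0 0.0383 0 0 0; -0.02 0 0.0383 0 0 0"

```text
time: 14.9
eef_pos: [0.4469, 0.0117, 0.0292]
tool_rot: [-3.124, -0.332, -0.002]
wrist_force: [0.2, -0.3, 0.3]
width: -0.001
```

jog_arm:
  increments: "0 0 0.0004 0 0 0; 0 0 0.0008 0 0 0; 0 0 0.0012 0 0 0; 0 0 0.0016 0 0 0; 0 0 0.0016 0 0 0"

```text
time: 15.32
eef_pos: [0.4473, 0.0117, 0.0286]
tool_rot: [-3.124, -0.332, -0.003]
wrist_force: [-0.1, 0.3, 0.8]
width: -0.002
```

```bash
python3 - <<'E'
from h import *
from rig import arm
o=arm.observe(); print(S(o))
E
```

```text
t 15.32 s 111.5 l -0.3 z 28.6 mm F [-0.06  0.3   0.76] T [-0.01 -0.02  0.01] w -0.002
```

jog_arm:
  increments: "0 0 0.0002 0 0 0; 0 0 0.0004 0 0 0; 0 0 0.0004 0 0 0; 0 0 0.0004 0 0 0"

```text
time: 15.65
eef_pos: [0.4473, 0.0117, 0.0285]
tool_rot: [-3.124, -0.332, -0.003]
wrist_force: [-1.1, 0.1, 5.6]
width: 0.004
```

jog_arm:
  increments: "0 0 -0.02 0 0 0; 0 0 -0.06 0 0 0; 0 0 -0.11 0 0 0; 0 0 -0.16 0 0 0; 0 0 -0.21 0 0 0; 0 0 -0.25 0 0 0; 0 -0.05 -0.27 0 0 0; 0 -0.05 -0.27 0 0 0; 0 -0.05 -0.27 0 0 0"

```text
time: 16.4
eef_pos: [0.4391, 0.0493, 0.2316]
tool_rot: [-3.123, -0.336, -0.006]
wrist_force: [-0.1, -0.3, -0.4]
width: 0.004
```

```bash
python3 - <<'E'
from h import *
from rig import arm
o=arm.observe(); print(S(o))
c=arm.read_camera("side"); pickle.dump(c,open("s9.pkl","wb")); cv2.imwrite("pics/s9.png",cv2.resize(c["frame"][120:250,190:320],None,fx=4.5,fy=4.5,interpolation=cv2.INTER_CUBIC))
c=arm.read_camera("top"); pickle.dump(c,open("t9.pkl","wb")); cv2.imwrite("pics/t9.png",c["frame"])
s=pickle.load(open("s9.pkl","rb"))
P=cloud(s)
for H in(-136,-80,-24,32,88):
    r=[]
    for d in(6,12,24,36,44):
        for l in(-12,):
            u=proj(s,W((H+d)/1e3,.0285,l/1e3)); v=P[int(round(u[1])),int(round(u[0]))]; r.append(round(v[2]*1e3,1))
    print(H,r)
E
```

```text
t 16.40 s 111.6 l -38.8 z 231.6 mm F [-0.08 -0.26 -0.36] T [0.06 0.01 0.01] w 0.004
-136 [np.float64(28.8), np.float64(28.9), np.float64(30.7), np.float64(29.8), np.float64(31.6)]
-80 [np.float64(31.0), np.float64(28.8), np.float64(30.7), np.float64(32.4), np.float64(30.7)]
-24 [np.float64(28.9), np.float64(28.7), np.float64(29.4), np.float64(30.6), np.float64(27.3)]
32 [np.float64(31.0), np.float64(31.6), np.float64(31.5), np.float64(31.5), np.float64(27.6)]
88 [np.float64(30.7), np.float64(28.7), np.float64(30.4), np.float64(29.7), np.float64(29.3)]
```

View pics/s9.png

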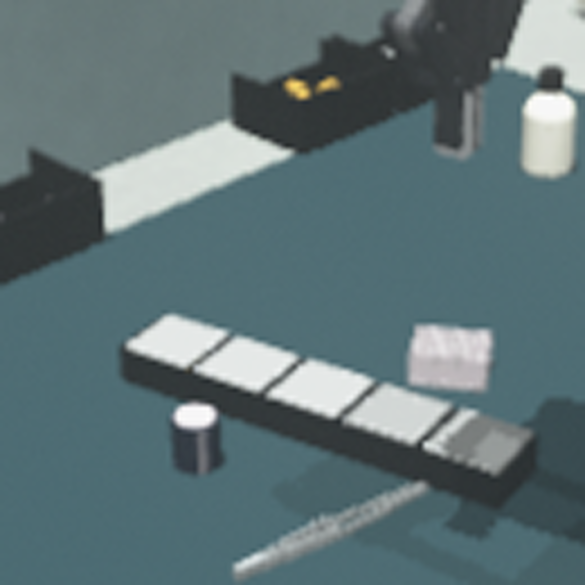

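View pics/t9.png

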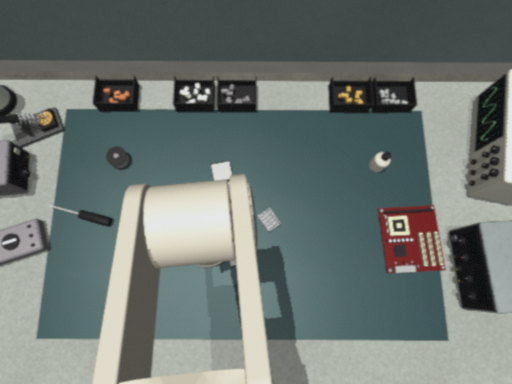

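jog_arm:
  increments: "0 0.05 -0.05 0 0 0; 0 0.1 -0.05 0 0 0; 0 0.15 -0.05 0 0 0; 0 0.2 -0.05 0 0 0; 0 0.25 -0.05 0 0 0; 0 0.3 -0.05 0 0 0; 0 0.35 -0.05 0 0 0; 0 0.4 -0.05 0 0 0; 0 0.4 -0.05 0 0 0"

```text
time: 17.25
eef_pos: [0.5022, -0.2514, 0.2665]
tool_rot: [3.123, 0.326, 0.001]
wrist_force: [-1.6, 1.8, -0.6]
width: 0.003
```

```bash
python3 - <<'E'
from h import *
from rig import arm
o=arm.observe(); print(S(o))
t=arm.read_camera("top"); s=arm.read_camera("side")
cv2.imwrite("pics/ta.png",t["frame"])
for n,c in(("t",t),("s",s)):
    P=cloud(c); d=np.concatenate([P[...,:2]-C],-1); S_=d@A*1e3; l_=d@L*1e3
    for H in(-136,-80,-24,32,88):
        m=(S_>H+4)&(S_<H+46)&(abs(l_)<20)&(P[...,2]>.01)&(P[...,2]<.1)
        G=np.c_[S_[m]-H,np.ones(m.sum())]; k=np.linalg.lstsq(G,P[m][:,2]*1e3,rcond=None)[0]
        print(n,H,m.sum(),"tilt rad %.3f z at hinge %.1f zmax %.1f"%(k[0],k[1],P[m][:,2].max()*1e3))
t0=pickle.load(open("top0.pkl","rb"))
P=cloud(t); reg=(P[...,0]>.38)&(P[...,0]<.74)&(P[...,1]>-.03)&(P[...,1]<.095)&(P[...,2]>.012)&(P[...,2]<.04)
print(cv2.minAreaRect((P[reg][:,:2]*1000).astype(np.float32)))
cv2.imwrite("pics/da.png",np.clip(cv2.absdiff(t["frame"],t0["frame"])*2,0,255))
E
```

```text
t 17.25 s 113.3 l 268.4 z 266.5 mm F [-1.62  1.76 -0.62] T [ 0.03  0.09 -0.03] w 0.003
t -136 221 tilt rad 0.002 z at hinge 28.3 zmax 32.0
t -80 230 tilt rad 0.007 z at hinge 28.0 zmax 33.2
t -24 242 tilt rad -0.005 z at hinge 28.4 zmax 32.5
t 32 251 tilt rad 0.001 z at hinge 28.5 zmax 32.6
t 88 267 tilt rad -0.005 z at hinge 28.6 zmax 33.1
s -136 98 tilt rad -0.014 z at hinge 30.2 zmax 32.4
s -80 106 tilt rad -0.016 z at hinge 30.4 zmax 33.7
s -24 112 tilt rad -0.012 z at hinge 30.3 zmax 32.4
s 32 122 tilt rad -0.007 z at hinge 30.3 zmax 33.4
s 88 131 tilt rad -0.024 z at hinge 30.4 zmax 32.8
((557.3419189453125, 35.09931564331055), (280.9352111816406, 50.99618911743164), 12.15323543548584)
```

View pics/ta.png

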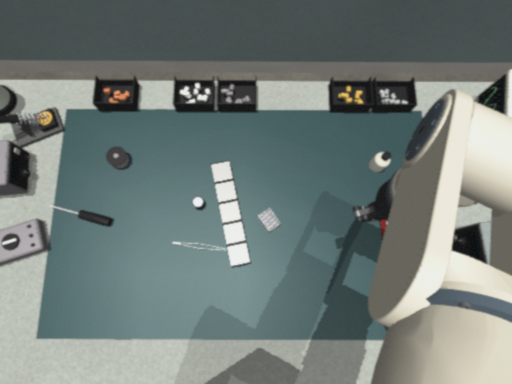

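View pics/da.png

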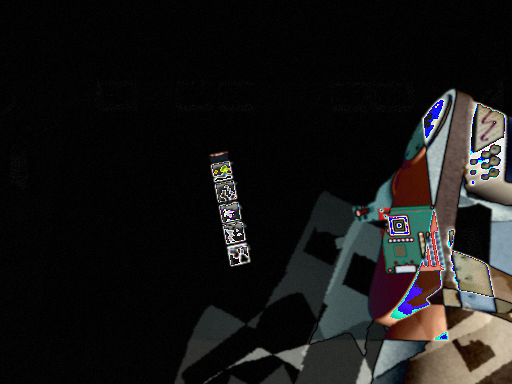

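All five lids are flat and the row hasn't moved. In the difference image only the lids and the arm have changed. I'll let the arm settle, then hand in.

jog_arm:
  increments: "0 0 0 0 0 0; 0 0 0 0 0 0; 0 0 0 0 0 0; 0 0 0 0 0 0"

```text
time: 17.68
eef_pos: [0.5019, -0.2441, 0.2682]
tool_rot: [-3.123, -0.334, -0.003]
wrist_force: [1.0, 0.0, -0.1]
width: -0.001
```

```bash
python3 -c "
from rig import arm
o=arm.observe();print(o['time'],o['eef_pos'],abs(o['qvel']).max());print(arm.hand_in())"
```

```text
17.6833 [ 0.50191772 -0.24414229  0.26822123] 0.005697783523654721
the job is handed in; nothing more can be done
None
```

All five lids are shut and flat, and I handed the job in at 17.7 s. I started at lid 1's end, with the fingers closed. I tipped each lid over with the fingertip, then smoothed it down, in order from 1 to 5. The highest downward force I read was about 6 N, with up to about 3.4 N sideways; I only had readings at the end of each move.

**Lids:** the top-camera depth shows each one within 0.007 rad of flat, with its top face at about 28–29 mm against the 28.5 mm expected. The side camera read about 2 mm higher, with tilts of -0.007 to -0.024 rad. That is close to its calibration error, and the pictures show all five flat.

**Row and bench:** the row's measured centre changed by about 1 mm, which is within measurement error, and its angle stayed at 12.15°. In the before-and-after difference of the top view, only the lids, the arm and its shadow changed. The arm hid the board from the top camera at the end, so I couldn't check it there; no move went near it at bench height.

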